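# Rewind a film on the desk-top film rewinder

## Robot

A 6-joint arm with a two-finger parallel gripper is mounted at the origin on the work surface. World frame = base frame: x ahead of the robot, y to its left, z up, the work surface at z = 0. Lengths are in m, angles in rad, forces in N, time in s.
With the tool pointing down it reaches from about 0.425 to 0.95 m from the base axis. Payload 14.7 kg.
Tool frame: the origin (TCP) lies at the very end of the fingers, on their centre line; the grasp point (between the pads) lies env.grasp_offset behind it (env.grasp_offset is the distance from the TCP to the grasp point, in m); z points along the fingers, y is the direction in which the jaws open and shut (so a half turn about z gives the same grasp; the last joint's range is limited). The gripper opens to 85 mm and grips with 20 to 120 N. Pads are 22 mm wide; open, the fingers measure 114 mm over their backs; the gripper's body (76 mm by 85 mm) begins 54 mm behind the grasp point. The pads swing forward as they close: fully open they stand 13 mm farther back than shut.
Start: joints at [-1.347, 0.48, 1.596, -0, 1.065, -0.047], TCP at [0.174, -0.626, 0.231] pointing down, gripper open.
Joint ranges: [-2.75, 2.75], [-0.82, 2.05], [0.23, 2.67], [-1.56, 4.7], [0.09, 2.69], [-2.92, 2.92]. Speed limits (rad/s): [1.89, 1.89, 2.39, 3.01, 3.01, 3.01].

## Interface

Orientations are given as a unit quaternion [w, x, y, z].
In Python, from station import sensors, optics, ticket, env gives the robot as it stands. The module is installed in compiled form; this text tells all that it offers.
- The arm moves only by the tool drive_tool, never from a script. Its argument "plan" is a list of rows, each an object with "xyz": the shift along the tool's x, y, z in mm, a list of three; "twist": the turn, a rotation vector about the tool's x, y, z in rad, a list of three. In form: [{"xyz": [dx, dy, dz], "twist": [ax, ay, az]}, ...]. A call has 1 to 12 rows; each row shifts and turns the pose as measured when the row begins, along the tool's axes as they then stand; what a row does not reach is not made up. A row lasts 1/12 s, in which the tool goes at most 41.7 mm and 7.16 degrees, less where a joint would pass 70% of its speed; a pose out of reach is approached as far as the arm can. A call with a gripper value outside its range is refused whole. "jaw" is the finger opening in mm, from 0 to 85.4, set as the call begins (left out, the last holds). The fingers move at their own pace and stop on an object; the grip force is fixed at half the most. Time passes only in rows, so rows that do not move let the fingers close. It gives the time, the measured TCP pose, the force and the opening at its end, in the units of the state.
- sensors.get_obs(): the state, without advancing time (a new reading comes with each control period).
- optics.capture(name): name is "scene" or "side" or "wrist"; returns a dict with "pixels" (420x560x3 uint8, red, green, blue), "depth" (420x560 float32, m along the optical axis (not along the pixel's ray), 0 where there is no reading), "mtx" (3x3 intrinsics, pixels), "T" (4x4, takes a point from camera to world coordinates); the wrist camera has in their place "hand_eye" (4x4, takes a point from camera to tool coordinates, whose origin is the TCP and whose axes are the flange's). Camera axes: x right, y down, z forward; pixel columns grow to the right and rows downward; lengths in m; the calibration is good to about 2 mm. A picture is of the moment at which its call begins: read the wrist's pose just before it.
- ticket.finish_job(): hands the job in, once; it reports no verdict.
Trained networks look in a picture, given as the dict that the camera call returned (one of the last four; its "shot" number tells which), for a name from the list of things; names that differ only in an ending like _2 or _b are one class to them, and where a whole thing is asked for, a point or a joint stands for the part that bears it (a point fixed in the world has none). Each returns a list of dicts, best first, with "conf" (0 to 1); they miss things now and then, are a little off and sometimes report something else, mostly with a low value. They report only what shows in the picture. A call takes as long as a camera call.
- optics.trace(picture, query): "mask" (420x560 bool, what is visible of it).
- optics.spot_point(picture, query): "centre" ([x, y, z] in m, in world coordinates, good to about 4 mm: a listed point, or the origin of a listed thing).
The state is a dict: "time": time; "joints": joint angles; "dq": joint speeds; "joint_efforts": joint torques, N m; "position": TCP position; "eef_rot": TCP orientation; "contact_force": force on the tool from outside, world axes, zero at the start; "moment": the same for the moment, N m; "gripper_width": finger opening in m.
Only numpy, scipy, OpenCV 4.12 (cv2) and the standard library are available. Lean on these libraries where they do the work, as an engineer would, in place of code of your own. Each camera call takes 0.05 s, during which the arm holds its last target. There are 200 camera calls.

## Task

Wind the film back into its cartridge: turn the crank of the film rewinder (the low white box) clockwise, seen from above, until its steady resistance suddenly drops away because the film's tail has come free. Stop within one further turn and let go of the crank. Leave the coffee mill, which also has a crank, standing where it is.

Things in the scene. Friction and masses are not known exactly. Their poses are not given: they have to be found in the camera images.
- crank_axis (a point): Point on the crank's vertical axis, 71 mm above the desk (top of the crank arm), on the fixed rewinder: a low white box 150 mm (x) by 220 mm (y), 55 mm high, reaching from y -70 to +150 mm of here. At y +90 mm a small white pointer in a black slot creeps to +x; the film is free when it reaches the black tick. The film cartridge in a round well at x -30, y +126 mm ends 10 mm above here.
- knob_top (a point): Centre of the top of the crank's upright black knob, 107 mm above the desk: a round post 17 mm across, 36 mm tall (71 to 107 mm), last 4 mm tapering, on the end of the flat steel crank arm, 45 mm from the crank axis. It spins freely on its own pin, so a gripper holding it from above need not turn. Nothing within 90 mm of the axis stands higher than the arm's top at 71 mm.
- crank (a joint): Turn of the crank in rad, growing clockwise seen from above; 2 to 8 rad at the start. Up to 16.1 rad the film drags: about 7 N, slowly rising to 11 N, along the circle is needed at the knob, and the crank stays where it is left. At about 16.1 rad the film's tail comes free and the drag drops at once to under 1 N. At 0 the arm points along the box's x. Solid stops at 0 and 26 rad.
- mill: A hand coffee mill, a bystander: an upright steel cylinder 52 mm across and 135 mm tall with a crank arm on top ending in a round wooden ball 72 mm from its axis, 177 mm tall in all, 0.55 kg, loose. Origin: centre of its underside. It stands beside the rewinder, about 0.2 m or more from the crank axis, to either side.

How it is judged:
By the outcome, as a careful person would: the job done as asked, in the order asked, and still so for the second after the job is handed in, with the robot touching nothing.
It also fails if it takes over 61 s, if anything falls off the work surface, if the arm or the gripper's body presses on something with over 40 N, if the wrist force passes 120 N, or if a joint passes its speed limit or range.

## Working session

There is one attempt and no reset: what is moved stays moved. The work goes in short steps, Python scripts to look and compute and a tool call to move; the robot and the scene stay as the last step left them, time stands still between calls to the robot, and variables do not carry over. Pictures are saved under pics/ and viewed, about 8 in all and at most 12, crops included, and the job is handed in when it is done.

Besides the shell and the picture viewer there is one more tool, called after "Call:" as name(argument=value, ...) on one line, values as JSON. drive_tool: Moves the arm, as the interface text tells. Its arguments: {"type":"object","properties":{"plan":{"type":"array","items":{"type":"object","properties":{"xyz":{"type":"array","items":{"type":"number"}},"twist":{"type":"array","items":{"type":"number"}}}}},"jaw":{"type":"number"}},"required":["plan"]}

```bash
mkdir -p pics; python3 - <<'E'
from station import sensors, optics, env
import cv2, numpy as np
o=sensors.get_obs(); print({k:np.round(v,3) for k,v in o.items()}); print(env.grasp_offset)
ims=[]
for n in ["scene","side"]:
    p=optics.capture(n); ims.append(p["pixels"])
    for q in ["crank_axis","knob_top","mill"]:
        print(n,q,[(np.round(d["centre"],3),round(d["conf"],2)) for d in optics.spot_point(p,q)][:3])
cv2.imwrite("pics/a.png",cv2.resize(np.hstack(ims)[:,:,::-1],(800,300)))
cv2.imwrite("pics/b.png",ims[0][:,:,::-1])
E
```

```text
{'time': np.float64(0.0), 'joints': array([-1.347,  0.481,  1.597,  0.   ,  1.065, -0.047]), 'dq': array([-0.001,  0.   , -0.   ,  0.   ,  0.002,  0.   ]), 'joint_efforts': array([ 1.0000e-03, -9.5067e+01, -4.3019e+01, -0.0000e+00,  1.3000e-02,
       -0.0000e+00]), 'position': array([ 0.174, -0.626,  0.231]), 'eef_rot': array([-0.001,  0.991,  0.135, -0.   ]), 'contact_force': array([1.159, 0.03 , 0.867]), 'moment': array([ 0.003,  0.012, -0.002]), 'gripper_width': np.float64(0.085)}
0.0187
scene crank_axis [(array([0.556, 0.099, 0.066]), 0.89)]
scene knob_top [(array([0.564, 0.055, 0.106]), 0.47)]
scene mill [(array([ 0.635,  0.327, -0.001]), 0.68)]
side crank_axis [(array([0.557, 0.101, 0.07 ]), 0.65)]
side knob_top [(array([0.565, 0.057, 0.105]), 0.66)]
side mill [(array([ 0.638,  0.328, -0.001]), 0.97), (array([0.556, 0.103, 0.07 ]), 0.22)]
```

View pics/a.png

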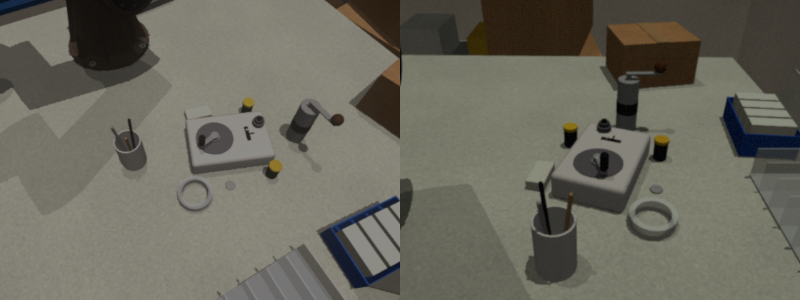

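```bash
cat > h.py <<'E'
from station import sensors, optics, env
import cv2, numpy as np
from scipy.spatial.transform import Rotation as R
def cloud(p):
    v,u=np.indices(p["depth"].shape); d=p["depth"].astype(float)
    c=np.stack([u*d,v*d,d],-1)@np.linalg.inv(p["mtx"]).T if 0 else np.stack([u*d,v*d,d],-1)@np.linalg.inv(p["mtx"]).T
    w=c@p["T"][:3,:3].T+p["T"][:3,3]; w[d==0]=np.nan; return w
def tool():
    o=sensors.get_obs(); q=o["eef_rot"]; return o,R.from_quat(np.r_[q[1:],q[0]]).as_matrix()
E
python3 - <<'E'
from h import *
p=optics.capture("scene"); w=cloud(p)
m=(abs(w[...,2]-.055)<.006)&(np.hypot(w[...,0]-.5565,w[...,1]-.12)<.2)
pts=(w[m][:,:2]*1000).astype(np.float32); print(len(pts),cv2.minAreaRect(pts))
h=(w[...,2]>.1)&(w[...,0]>.35)&(w[...,0]<.9)&(abs(w[...,1])<.5)
n,l,s,c=cv2.connectedComponentsWithStats(h.astype(np.uint8))
for i in range(1,n):
    q=w[l==i]; 
    if len(q)>5: print(len(q),q.min(0).round(3),q.max(0).round(3))
u0,v0=240,140
cv2.imwrite("pics/c.png",cv2.resize(p["pixels"][v0:v0+110,u0:u0+160,::-1],(800,550)))
o,T=tool(); print("to knob, tool mm",((np.array([.5645,.056,.231])-o["position"])@T*1000).round(1))
E
```

```text
7397 ((566.3355102539062, 171.55149841308594), (297.3457946777344, 234.44412231445312), 56.68269348144531)
1301 [0.608 0.298 0.1  ] [0.72  0.351 0.178]
114 [ 0.454 -0.097  0.1  ] [ 0.478 -0.079  0.155]
110 [ 0.454 -0.136  0.1  ] [ 0.475 -0.122  0.154]
15 [ 0.451 -0.119  0.1  ] [ 0.456 -0.1    0.103]
65 [0.557 0.045 0.1  ] [0.574 0.06  0.109]
72 [ 0.504 -0.116  0.1  ] [ 0.513 -0.109  0.154]
33 [ 0.495 -0.111  0.1  ] [ 0.517 -0.081  0.102]
33 [ 0.468 -0.144  0.1  ] [ 0.508 -0.131  0.102]
to knob, tool mm [ 5.589e+02 -5.529e+02  3.000e-01]
```

View pics/c.png

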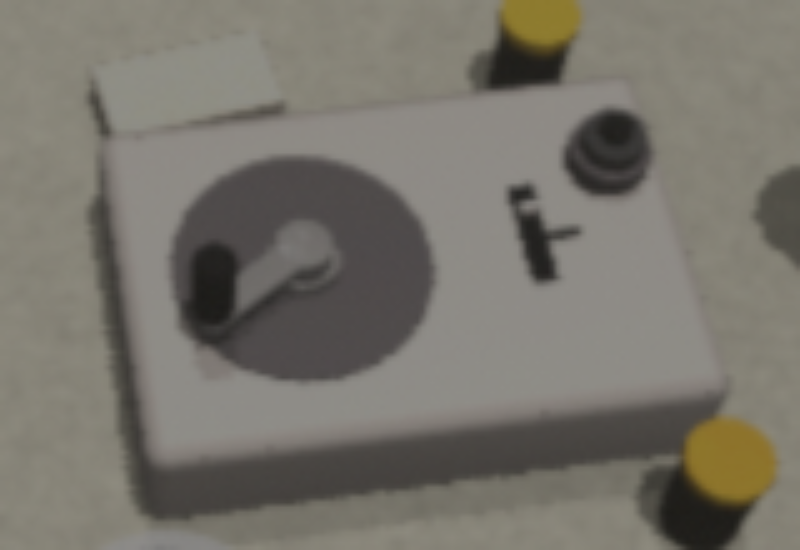

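Call:
drive_tool(plan=[{"xyz": [28, -28, 0], "twist": [0, 0, 0]}, {"xyz": [28, -28, 0], "twist": [0, 0, 0]}, {"xyz": [28, -28, 0], "twist": [0, 0, 0]}, {"xyz": [28, -28, 0], "twist": [0, 0, 0]}, {"xyz": [28, -28, 0], "twist": [0, 0, 0]}, {"xyz": [28, -28, 0], "twist": [0, 0, 0]}, {"xyz": [28, -28, 0], "twist": [0, 0, 0]}, {"xyz": [28, -28, 0], "twist": [0, 0, 0]}, {"xyz": [28, -28, 0], "twist": [0, 0, 0]}, {"xyz": [28, -28, 0], "twist": [0, 0, 0]}, {"xyz": [28, -28, 0], "twist": [0, 0, 0]}, {"xyz": [28, -28, 0], "twist": [0, 0, 0]}], jaw=60)

```text
time: 1.45
position: [0.4129, -0.2028, 0.2303]
eef_rot: [0.003, 0.992, 0.129, 0.001]
contact_force: [0.8, -0.3, 0.1]
gripper_width: 0.0599
```

Call:
drive_tool(plan=[{"xyz": [28, -28, 0], "twist": [0, 0, 0]}, {"xyz": [28, -28, 0], "twist": [0, 0, 0]}, {"xyz": [28, -28, 0], "twist": [0, 0, 0]}, {"xyz": [28, -28, 0], "twist": [0, 0, 0]}, {"xyz": [28, -28, 0], "twist": [0, 0, 0]}, {"xyz": [28, -28, 0], "twist": [0, 0, 0]}])

```text
time: 1.95
position: [0.5362, 0.0147, 0.2312]
eef_rot: [0.004, 0.992, 0.13, 0.003]
contact_force: [1.1, -1.5, -0.3]
gripper_width: 0.0601
```

```bash
cat > k.py <<'E'
from h import *
o,T=tool(); print(o["position"].round(4),T.round(3).tolist(),o["joints"].round(2),o["time"])
p=optics.capture("wrist"); q=o["eef_rot"]
for n in ["knob_top","crank_axis"]: print(n,[(np.round(d["centre"],4),round(d["conf"],2)) for d in optics.spot_point(p,n)][:2])
s=optics.capture("scene"); w=cloud(s)
for n in ["knob_top","crank_axis"]: print(n,[(np.round(d["centre"],4),round(d["conf"],2)) for d in optics.spot_point(s,n)][:2])
W=np.eye(4);W[:3,:3]=T;W[:3,3]=o["position"];p["T"]=W@p["hand_eye"]
c=cloud(p);m=(c[...,2]>.09)&(c[...,2]<.115)&(np.hypot(c[...,0]-.5565,c[...,1]-.1)<.065)
print("knob pts",m.sum(),c[m].min(0).round(4) if m.any() else 0,c[m].max(0).round(4) if m.any() else 0)
g=np.array([.5645,.056,.231]);print("tool mm",((g-o["position"])@T*1000).round(1))
cv2.imwrite("pics/w.png",p["pixels"][:,:,::-1])
E
python3 k.py
```

```text
[0.5362 0.0147 0.2312] [[0.966, 0.257, 0.007], [0.257, -0.966, -0.008], [0.005, 0.009, -1.0]] [-0.02  0.32  1.86 -0.01  0.95  1.29] 1.95
knob_top [(array([0.567 , 0.0554, 0.1092]), 0.58)]
crank_axis [(array([0.5596, 0.0951, 0.0714]), 0.77)]
knob_top [(array([0.5652, 0.0534, 0.1066]), 0.63)]
crank_axis [(array([0.5532, 0.0976, 0.069 ]), 0.86)]
knob pts 366 [0.5593 0.0478 0.0903] [0.5757 0.0641 0.1083]
tool mm [ 38.  -32.6   0. ]
```

View pics/w.png

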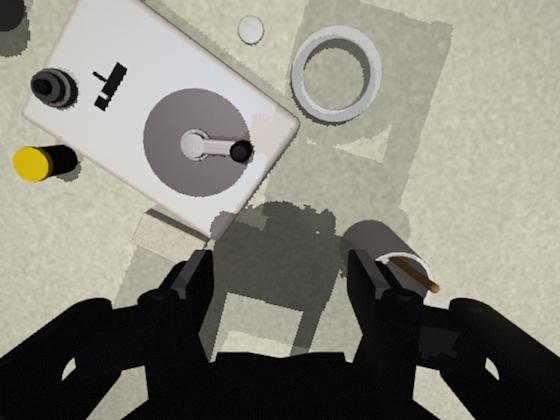

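Call:
drive_tool(plan=[{"xyz": [20, -16, 0], "twist": [0, 0, 0]}, {"xyz": [19, -16, 0], "twist": [0, 0, 0]}, {"xyz": [0, 0, 20], "twist": [0, 0, 0]}, {"xyz": [0, 0, 30], "twist": [0, 0, 0]}, {"xyz": [0, 0, 30], "twist": [0, 0, 0]}, {"xyz": [0, 0, 20], "twist": [0, 0, 0]}, {"xyz": [0, 0, 0], "twist": [0, 0, 0]}])

```text
time: 2.83
position: [0.5656, 0.0429, 0.1307]
eef_rot: [0.005, 0.992, 0.122, 0.005]
contact_force: [-1.0, -0.6, -0.6]
gripper_width: 0.06
```

```bash
python3 k.py; python3 -c "
from h import *
o,T=tool(); print('to knob',((np.array([.566,.0555,.077])-o['position'])@T*1000).round(1))"
```

```text
[0.5656 0.0429 0.1307] [[0.97, 0.242, 0.012], [0.242, -0.97, -0.009], [0.009, 0.011, -1.0]] [ 0.03  0.48  1.89 -0.01  0.75  1.36] 2.8333
knob_top [(array([0.5643, 0.0591, 0.109 ]), 0.84)]
crank_axis [(array([0.5602, 0.0977, 0.0693]), 0.96)]
knob_top [(array([0.5673, 0.0576, 0.1051]), 0.71)]
crank_axis [(array([0.5592, 0.0965, 0.0654]), 0.6)]
knob pts 865 [0.5597 0.0477 0.0901] [0.5762 0.0639 0.1084]
tool mm [   3.   -11.8 -100.4]
to knob [ -1.1 -12.3  58.3]
```

Call:
drive_tool(plan=[{"xyz": [0, -13, 0], "twist": [0, 0, 0]}, {"xyz": [0, 0, 20], "twist": [0, 0, 0]}, {"xyz": [0, 0, 20], "twist": [0, 0, 0]}, {"xyz": [0, 0, 12], "twist": [0, 0, 0]}, {"xyz": [0, 0, 0], "twist": [0, 0, 0]}])

```text
time: 3.55
position: [0.5705, 0.0596, 0.0882]
eef_rot: [0.006, 0.992, 0.123, 0.015]
contact_force: [-0.8, 0.3, 0.7]
gripper_width: 0.0602
```

```bash
python3 -c "
from h import *
o,T=tool(); print('to knob',((np.array([.567,.056,.077])-o['position'])@T*1000).round(1))"
```

```text
to knob [-4.5  2.4 11.2]
```

Call:
drive_tool(plan=[{"xyz": [-4.5, 2.4, 5], "twist": [0.016, -0.028, 0]}, {"xyz": [0, 0, 5], "twist": [0, 0, 0]}, {"xyz": [0, 0, 0], "twist": [0, 0, 0]}])

```text
time: 3.8
position: [0.5675, 0.0579, 0.0803]
eef_rot: [-0.001, 0.992, 0.123, 0.001]
contact_force: [-1.0, -0.3, -0.9]
gripper_width: 0.0599
```

Call:
drive_tool(plan=[{"xyz": [0, 0, 0], "twist": [0, 0, 0]}, {"xyz": [0, 0, 0], "twist": [0, 0, 0]}, {"xyz": [0, 0, 0], "twist": [0, 0, 0]}, {"xyz": [0, 0, 0], "twist": [0, 0, 0]}, {"xyz": [0, 0, 0], "twist": [0, 0, 0]}, {"xyz": [0, 0, 0], "twist": [0, 0, 0]}], jaw=10)

```text
time: 4.3
position: [0.5698, 0.0562, 0.0832]
eef_rot: [0.002, 0.992, 0.124, 0.004]
contact_force: [1.1, 4.8, -11.1]
gripper_width: 0.0148
```

```bash
cat > n.py <<'E'
from h import *
import sys
# axis estimate, planned start angle; args: step rad, rows, [axis x y]
A=np.array([.557,.0995]); st=float(sys.argv[1]); n=int(sys.argv[2])
if len(sys.argv)>3: A=np.array([float(sys.argv[3]),float(sys.argv[4])])
o,T=tool(); P=o["position"]; r=P[:2]-A; a=np.arctan2(r[1],r[0]); rr=np.hypot(*r)
print("t",o["time"],"ang",round(a,3),"r",rr.round(4),"z",P[2].round(4),"F",o["contact_force"].round(1),"M",o["moment"].round(2),"w",o["gripper_width"].round(4))
tan=np.array([np.sin(a),-np.cos(a)]); print("Ftan (resist<0)",(o["contact_force"][:2]@tan).round(1),"Frad",(o["contact_force"][:2]@r/rr).round(1))
q=R.from_matrix(T); d=R.from_quat([.992,.123,0,0]); print("tilt fix",(q.inv()*d).as_rotvec().round(3))
R0=d.as_matrix(); prev=P.copy()
rows=[]
for i in range(1,n+1):
    b=a-st*i; g=np.r_[A+.045*np.array([np.cos(b),np.sin(b)]),P[2]]
    rows.append(((g-prev)@R0*1000).round(1)[:2].tolist()); prev=g
print(rows)
E
python3 n.py 0.1 6
```

```text
Traceback (most recent call last):
  File "n.py", line 7, in <module>
    print("t",o["time"],"ang",round(a,3),"r",rr.round(4),"z",P[2].round(4),"F",o["contact_force"].round(1),"M",o["moment"].round(2),"w",o["gripper_width"].round(4))
                                                                                                                                        ^^^^^^^^^^^^^^^^^^^^^^^^
AttributeError: 'float' object has no attribute 'round'
```

Call:
drive_tool(plan=[{"xyz": [0, 0, 0], "twist": [0, 0, 0]}, {"xyz": [0, 0, 0], "twist": [0, 0, 0]}, {"xyz": [0, 0, 0], "twist": [0, 0, 0]}], jaw=45)

```text
time: 4.55
position: [0.5699, 0.0565, 0.0837]
eef_rot: [0.002, 0.992, 0.124, 0.005]
contact_force: [0.4, 0.7, -0.0]
gripper_width: 0.0452
```

```bash
sed -i 's/o\["gripper_width"\].round(4)/o["gripper_width"]/' n.py; python3 n.py 0.1 1; python3 k.py;python3 -c "
from h import *
o,T=tool(); print('to knob',((np.array([.567,.056,.075])-o['position'])@T*1000).round(1))"
```

```text
t 4.55 ang -1.278 r 0.0449 z 0.0837 F [ 0.4  0.7 -0. ] M [-0.   -0.    0.07] w 0.04515176257655613
Ftan (resist<0) -0.6 Frad -0.6
tilt fix [ 0.004 -0.009  0.002]
[[-4.5, 0.1]]
[0.5699 0.0565 0.0837] [[0.969, 0.246, 0.01], [0.246, -0.969, -0.002], [0.009, 0.004, -1.0]] [ 0.05  0.56  1.91 -0.    0.66  1.37] 4.55
knob_top []
crank_axis [(array([0.5612, 0.0966, 0.0716]), 0.8)]
knob_top [(array([0.5638, 0.0536, 0.1041]), 0.65)]
crank_axis [(array([0.5519, 0.1009, 0.0671]), 0.73)]
knob pts 2901 [0.5545 0.0475 0.09  ] [0.5771 0.0937 0.115 ]
tool mm [  -4.    -0.2 -147.3]
to knob [-2.9 -0.3  8.5]
```

View pics/w.png

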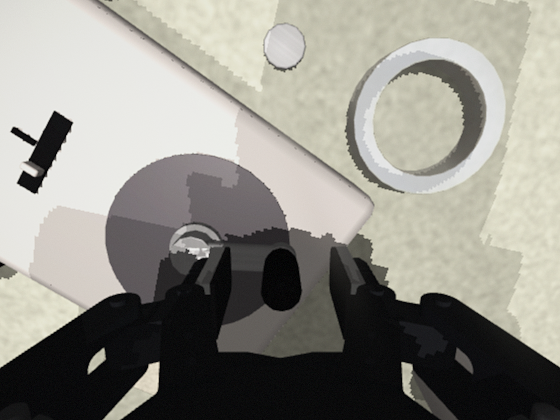

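Knob (280,280) sits centred between the pads; too high before. Lower and regrip.

Call:
drive_tool(plan=[{"xyz": [-2.5, 0, 5], "twist": [0.004, -0.009, 0]}, {"xyz": [0, 0, 4], "twist": [0, 0, 0]}, {"xyz": [0, 0, 0], "twist": [0, 0, 0]}])

```text
time: 5.1
position: [0.5674, 0.0558, 0.0739]
eef_rot: [-0.0, 0.992, 0.124, -0.0]
contact_force: [0.2, 0.0, -1.4]
gripper_width: 0.0448
```

```bash
python3 n.py 0.1 1
```

```text
t 5.1 ang -1.337 r 0.0449 z 0.0739 F [ 0.2  0.  -1.4] M [-0.01  0.03  0.03] w 0.04479692998500108
Ftan (resist<0) -0.2 Frad 0.0
tilt fix [-0.     0.     0.002]
[[-4.5, -0.2]]
```

Call:
drive_tool(plan=[{"xyz": [0, 0, 0], "twist": [0, 0, 0]}, {"xyz": [0, 0, 0], "twist": [0, 0, 0]}, {"xyz": [0, 0, 0], "twist": [0, 0, 0]}, {"xyz": [0, 0, 0], "twist": [0, 0, 0]}], jaw=10)

```text
time: 5.43
position: [0.5672, 0.0555, 0.0734]
eef_rot: [0.0, 0.992, 0.124, -0.001]
contact_force: [-0.5, 0.7, -0.1]
gripper_width: 0.0152
```

```bash
python3 n.py 0.1 6
```

```text
t 5.4333 ang -1.343 r 0.0452 z 0.0734 F [-0.5  0.7 -0.1] M [0.2  0.08 0.02] w 0.0151948052856687
Ftan (resist<0) 0.3 Frad -0.8
tilt fix [0.    0.001 0.002]
[[-4.5, -0.5], [-4.4, -0.8], [-4.3, -1.2], [-4.2, -1.6], [-4.0, -2.0], [-3.8, -2.4]]
```

Call:
drive_tool(plan=[{"xyz": [-4.5, -0.5, 0], "twist": [0, 0, 0]}, {"xyz": [-4.4, -0.8, 0], "twist": [0, 0, 0]}, {"xyz": [-4.3, -1.2, 0], "twist": [0, 0, 0]}, {"xyz": [-4.2, -1.6, 0], "twist": [0, 0, 0]}, {"xyz": [-4.0, -2.0, 0], "twist": [0, 0, 0]}, {"xyz": [-3.8, -2.4, 0], "twist": [0, 0, 0]}])

```text
time: 5.93
position: [0.5486, 0.0561, 0.0736]
eef_rot: [0.002, 0.992, 0.124, 0.007]
contact_force: [7.7, -12.5, -8.0]
gripper_width: 0.015
```

```bash
python3 n.py 0.16 10
```

```text
t 5.9333 ang -1.761 r 0.0442 z 0.0736 F [  7.7 -12.5  -8. ] M [-1.97 -0.98  0.03] w 0.015012653145945947
Ftan (resist<0) -9.9 Frad 10.8
tilt fix [ 0.005 -0.014  0.002]
[[-6.6, -2.9], [-5.6, -4.5], [-4.8, -5.3], [-3.9, -6.0], [-2.9, -6.6], [-1.8, -7.0], [-0.7, -7.2], [0.5, -7.2], [1.6, -7.0], [2.7, -6.7]]
```

```bash
sed -i 's/\*1000).round(1)\[:2\]/*1350).round(1)[:2]/' n.py; python3 n.py 0.14 10
```

```text
t 5.9333 ang -1.761 r 0.0442 z 0.0736 F [  7.7 -12.5  -8. ] M [-1.97 -0.98  0.03] w 0.015012653145945947
Ftan (resist<0) -9.9 Frad 10.8
tilt fix [ 0.005 -0.014  0.002]
[[-7.9, -3.2], [-6.8, -5.1], [-6.0, -6.0], [-5.1, -6.8], [-4.1, -7.4], [-3.0, -7.9], [-1.9, -8.3], [-0.7, -8.5], [0.5, -8.5], [1.7, -8.3]]
```

Call:
drive_tool(plan=[{"xyz": [-7.9, -3.2, 0], "twist": [0.005, -0.014, 0]}, {"xyz": [-6.8, -5.1, 0], "twist": [0, 0, 0]}, {"xyz": [-6.0, -6.0, 0], "twist": [0, 0, 0]}, {"xyz": [-5.1, -6.8, 0], "twist": [0, 0, 0]}, {"xyz": [-4.1, -7.4, 0], "twist": [0, 0, 0]}, {"xyz": [-3.0, -7.9, 0], "twist": [0, 0, 0]}])

```text
time: 6.43
position: [0.5173, 0.0815, 0.0737]
eef_rot: [0.002, 0.992, 0.124, 0.01]
contact_force: [13.1, -9.3, -11.8]
gripper_width: 0.0153
```

```bash
python3 n.py 0.14 10
```

```text
t 6.4333 ang -2.715 r 0.0436 z 0.0737 F [ 13.1  -9.3 -11.8] M [-1.42 -1.69  0.01] w 0.01530316594290375
Ftan (resist<0) -13.9 Frad -8.1
tilt fix [ 0.006 -0.02   0.001]
[[-2.7, -8.1], [0.3, -8.5], [1.4, -8.4], [2.6, -8.1], [3.7, -7.7], [4.7, -7.1], [5.7, -6.3], [6.5, -5.5], [7.2, -4.5], [7.8, -3.5]]
```

```bash
sed -i 's/\*1350)/*1200)/' n.py; python3 -c "
import numpy as np;from scipy.optimize import least_squares as L
P=np.array([[.5672,.0555],[.5486,.0561],[.5173,.0815]])
print(L(lambda a:np.hypot(*(P-a).T)-.045,[.557,.0995]))" | grep -E " x:|fun:" ; python3 n.py 0.155 12 .559 .0985
```

```text
fun: [ 1.542e-04 -1.875e-04  7.784e-05]
           x: [ 5.585e-01  9.981e-02]
t 6.4333 ang -2.754 r 0.0451 z 0.0737 F [ 13.1  -9.3 -11.8] M [-1.42 -1.69  0.01] w 0.01530316594290375
Ftan (resist<0) -13.5 Frad -8.6
tilt fix [ 0.006 -0.02   0.001]
[[-0.4, -8.4], [0.8, -8.3], [2.0, -8.1], [3.3, -7.7], [4.4, -7.1], [5.5, -6.3], [6.4, -5.4], [7.1, -4.4], [7.7, -3.2], [8.1, -2.0], [8.3, -0.7], [8.3, 0.6]]
```

Call:
drive_tool(plan=[{"xyz": [-0.4, -8.4, 0], "twist": [0.006, -0.02, 0]}, {"xyz": [0.8, -8.3, 0], "twist": [0, 0, 0]}, {"xyz": [2.0, -8.1, 0], "twist": [0, 0, 0]}, {"xyz": [3.3, -7.7, 0], "twist": [0, 0, 0]}, {"xyz": [4.4, -7.1, 0], "twist": [0, 0, 0]}, {"xyz": [5.5, -6.3, 0], "twist": [0, 0, 0]}, {"xyz": [6.4, -5.4, 0], "twist": [0, 0, 0]}, {"xyz": [7.1, -4.4, 0], "twist": [0, 0, 0]}])

```text
time: 7.1
position: [0.5322, 0.1369, 0.0734]
eef_rot: [0.005, 0.992, 0.126, 0.0]
contact_force: [1.5, -25.5, 1.3]
gripper_width: 0.0149
```

```bash
python3 n.py 0.155 12 .5585 .0998
```

```text
t 7.1 ang 2.188 r 0.0455 z 0.0734 F [  1.5 -25.5   1.3] M [-4.16 -0.39  0.04] w 0.014853272058160795
Ftan (resist<0) -13.5 Frad -21.6
tilt fix [0.01  0.    0.005]
[[8.2, -1.8], [8.3, -1.1], [8.4, 0.1], [8.2, 1.4], [7.9, 2.7], [7.4, 3.9], [6.7, 5.0], [5.9, 6.0], [4.9, 6.8], [3.8, 7.5], [2.6, 8.0], [1.3, 8.3]]
```

```bash
sed -i 's/\*1200)/*1120)/' n.py;  python3 n.py 0.168 12 .5585 .0998
```

```text
t 7.1 ang 2.188 r 0.0455 z 0.0734 F [  1.5 -25.5   1.3] M [-4.16 -0.39  0.04] w 0.014853272058160795
Ftan (resist<0) -13.5 Frad -21.6
tilt fix [0.01  0.    0.005]
[[8.3, -1.8], [8.4, -1.0], [8.4, 0.4], [8.3, 1.8], [7.8, 3.2], [7.2, 4.4], [6.3, 5.6], [5.3, 6.6], [4.1, 7.4], [2.9, 8.0], [1.5, 8.3], [0.1, 8.5]]
```

Call:
drive_tool(plan=[{"xyz": [8.5, -0.5, 0], "twist": [0.01, 0, 0.005]}, {"xyz": [8.4, -0.5, 0], "twist": [0, 0, 0]}, {"xyz": [8.4, 0.8, 0], "twist": [0, 0, 0]}, {"xyz": [8.2, 2.0, 0], "twist": [0, 0, 0]}, {"xyz": [7.7, 3.3, 0], "twist": [0, 0, 0]}, {"xyz": [7.2, 4.4, 0], "twist": [0, 0, 0]}, {"xyz": [6.3, 5.6, 0], "twist": [0, 0, 0]}, {"xyz": [5.3, 6.6, 0], "twist": [0, 0, 0]}])

```text
time: 7.77
position: [0.5825, 0.1371, 0.0735]
eef_rot: [-0.004, 0.992, 0.122, -0.012]
contact_force: [-3.9, 15.6, 1.9]
gripper_width: 0.0151
```

```bash
python3 n.py 0.155 12 .5585 .0998
```

```text
t 7.7667 ang 0.999 r 0.0444 z 0.0735 F [-3.9 15.6  1.9] M [ 2.51  0.43 -0.09] w 0.015079964137226034
Ftan (resist<0) -11.7 Frad 11.0
tilt fix [-0.011  0.023 -0.001]
[[5.4, 5.6], [3.9, 6.8], [2.8, 7.3], [1.6, 7.6], [0.4, 7.8], [-0.8, 7.8], [-2.0, 7.6], [-3.1, 7.2], [-4.2, 6.6], [-5.1, 5.9], [-6.0, 5.0], [-6.7, 4.0]]
```

Call:
drive_tool(plan=[{"xyz": [5.8, 5.4, 0], "twist": [-0.011, 0.023, 0]}, {"xyz": [4.4, 6.8, 0], "twist": [0, 0, 0]}, {"xyz": [3.0, 7.4, 0], "twist": [0, 0, 0]}, {"xyz": [1.8, 7.8, 0], "twist": [0, 0, 0]}, {"xyz": [0.6, 8.0, 0], "twist": [0, 0, 0]}, {"xyz": [-0.6, 8.0, 0], "twist": [0, 0, 0]}, {"xyz": [-2.0, 7.8, 0], "twist": [0, 0, 0]}, {"xyz": [-3.1, 7.3, 0], "twist": [0, 0, 0]}, {"xyz": [-4.2, 6.7, 0], "twist": [0, 0, 0]}, {"xyz": [-5.1, 6.0, 0], "twist": [0, 0, 0]}])

```text
time: 8.6
position: [0.5976, 0.0775, 0.0735]
eef_rot: [-0.006, 0.993, 0.122, -0.0]
contact_force: [3.2, 14.0, -5.8]
gripper_width: 0.0151
```

```bash
python3 n.py 0.155 12 .5585 .0998
```

```text
t 8.6 ang -0.518 r 0.045 z 0.0735 F [ 3.2 14.  -5.8] M [ 1.96 -0.51 -0.  ] w 0.015135513833480994
Ftan (resist<0) -13.7 Frad -4.2
tilt fix [-0.012 -0.001 -0.003]
[[-5.8, 5.2], [-6.6, 4.2], [-7.1, 3.2], [-7.5, 2.0], [-7.8, 0.8], [-7.8, -0.4], [-7.6, -1.6], [-7.3, -2.7], [-6.8, -3.8], [-6.1, -4.8], [-5.3, -5.7], [-4.4, -6.5]]
```

Call:
drive_tool(plan=[{"xyz": [-5.8, 5.2, 0], "twist": [-0.012, 0, -0.003]}, {"xyz": [-6.7, 4.2, 0], "twist": [0, 0, 0]}, {"xyz": [-7.3, 3.2, 0], "twist": [0, 0, 0]}, {"xyz": [-7.7, 2.0, 0], "twist": [0, 0, 0]}, {"xyz": [-8.0, 0.8, 0], "twist": [0, 0, 0]}, {"xyz": [-8.0, -0.4, 0], "twist": [0, 0, 0]}, {"xyz": [-7.8, -1.6, 0], "twist": [0, 0, 0]}, {"xyz": [-7.5, -2.7, 0], "twist": [0, 0, 0]}, {"xyz": [-7.0, -3.8, 0], "twist": [0, 0, 0]}, {"xyz": [-6.2, -4.8, 0], "twist": [0, 0, 0]}])

```text
time: 9.43
position: [0.546, 0.0572, 0.0737]
eef_rot: [0.001, 0.992, 0.123, 0.02]
contact_force: [7.0, -27.4, -3.8]
gripper_width: 0.0153
```

```bash
python3 n.py 0.155 12 .5585 .0998
```

```text
t 9.4333 ang -1.856 r 0.0444 z 0.0737 F [  7.  -27.4  -3.8] M [-4.54 -0.6  -0.15] w 0.015284057210599654
Ftan (resist<0) -14.4 Frad 24.4
tilt fix [ 0.008 -0.039  0.   ]
[[-6.8, -3.9], [-5.6, -5.4], [-4.7, -6.2], [-3.7, -6.9], [-2.6, -7.4], [-1.4, -7.7], [-0.2, -7.8], [1.0, -7.7], [2.1, -7.5], [3.3, -7.1], [4.3, -6.5], [5.3, -5.7]]
```

Call:
drive_tool(plan=[{"xyz": [-7.8, -2.4, 0], "twist": [0.008, -0.039, 0]}, {"xyz": [-6.4, -4.9, 0], "twist": [0, 0, 0]}, {"xyz": [-5.3, -6.0, 0], "twist": [0, 0, 0]}, {"xyz": [-4.3, -6.8, 0], "twist": [0, 0, 0]}, {"xyz": [-3.1, -7.4, 0], "twist": [0, 0, 0]}, {"xyz": [-1.9, -7.8, 0], "twist": [0, 0, 0]}, {"xyz": [-0.6, -7.9, 0], "twist": [0, 0, 0]}, {"xyz": [0.6, -7.8, 0], "twist": [0, 0, 0]}])

```text
time: 10.1
position: [0.5137, 0.095, 0.0735]
eef_rot: [0.003, 0.992, 0.123, 0.009]
contact_force: [5.4, -16.1, -3.7]
gripper_width: 0.0149
```

```bash
python3 n.py 0.155 12 .5585 .0998
```

```text
t 10.1 ang -3.035 r 0.045 z 0.0735 F [  5.4 -16.1  -3.7] M [-2.39 -0.57 -0.08] w 0.014916347099188564
Ftan (resist<0) -16.6 Frad -3.7
tilt fix [ 0.009 -0.017 -0.   ]
[[1.7, -7.6], [2.8, -7.3], [3.9, -6.7], [4.9, -6.1], [5.8, -5.2], [6.5, -4.3], [7.1, -3.2], [7.5, -2.1], [7.8, -0.9], [7.8, 0.3], [7.7, 1.5], [7.3, 2.7]]
```

Call:
drive_tool(plan=[{"xyz": [1.7, -7.7, 0], "twist": [0.009, -0.017, 0]}, {"xyz": [2.8, -7.4, 0], "twist": [0, 0, 0]}, {"xyz": [3.9, -6.8, 0], "twist": [0, 0, 0]}, {"xyz": [4.9, -6.2, 0], "twist": [0, 0, 0]}, {"xyz": [5.8, -5.3, 0], "twist": [0, 0, 0]}, {"xyz": [6.5, -4.4, 0], "twist": [0, 0, 0]}])

```text
time: 10.6
position: [0.5276, 0.133, 0.0734]
eef_rot: [0.003, 0.992, 0.124, -0.002]
contact_force: [-2.4, -19.9, 6.0]
gripper_width: 0.0152
```

```bash
python3 n.py 0.155 12 .5585 .0998
```

```text
t 10.6 ang 2.321 r 0.0454 z 0.0734 F [ -2.4 -19.9   6. ] M [-3.2   0.31  0.06] w 0.015244803851050773
Ftan (resist<0) -15.4 Frad -12.9
tilt fix [0.006 0.005 0.003]
[[7.3, -2.9], [7.5, -2.1], [7.8, -0.9], [7.8, 0.3], [7.7, 1.5], [7.3, 2.7], [6.8, 3.8], [6.2, 4.8], [5.4, 5.7], [4.4, 6.4], [3.4, 7.0], [2.2, 7.5]]
```

Call:
drive_tool(plan=[{"xyz": [7.4, -2.0, 0], "twist": [0.006, 0.005, 0.003]}, {"xyz": [7.6, -1.6, 0], "twist": [0, 0, 0]}, {"xyz": [7.8, -0.5, 0], "twist": [0, 0, 0]}, {"xyz": [7.8, 0.6, 0], "twist": [0, 0, 0]}])

```text
time: 10.93
position: [0.5463, 0.1428, 0.0732]
eef_rot: [0.001, 0.992, 0.123, -0.009]
contact_force: [-17.2, 8.2, 17.5]
gripper_width: 0.0151
```

```bash
python3 n.py 0.155 12 .5585 .0998
```

```text
t 10.9333 ang 1.848 r 0.0447 z 0.0732 F [-17.2   8.2  17.5] M [ 1.42  2.62 -0.03] w 0.015077672403596485
Ftan (resist<0) -14.3 Frad 12.6
tilt fix [-0.001  0.018 -0.   ]
[[7.8, 0.0], [7.6, 1.6], [7.3, 2.7], [6.8, 3.8], [6.1, 4.8], [5.3, 5.7], [4.4, 6.5], [3.3, 7.1], [2.2, 7.5], [1.0, 7.7], [-0.2, 7.8], [-1.4, 7.7]]
```

```bash
python3 - <<'E'
from h import *
o,T=tool()
s=optics.capture("scene"); p=optics.capture("wrist")
a=cv2.resize(s["pixels"][150:230,260:400],(700,400),interpolation=cv2.INTER_CUBIC)
cv2.imwrite("pics/d.png",np.hstack([a[:,300:],cv2.resize(p["pixels"],(400,400))])[:,:,::-1])
w=cloud(s);m=(abs(w[...,2]-.054)<.003)&(w[...,0]>.45)&(w[...,0]<.67)&(w[...,1]>0)&(w[...,1]<.27)
print(cv2.minAreaRect((w[m][:,:2]*1000).astype(np.float32)))
E
```

```text
((548.8487548828125, 142.67446899414062), (217.9775390625, 195.8877410888672), 70.00909423828125)
```

View pics/d.png

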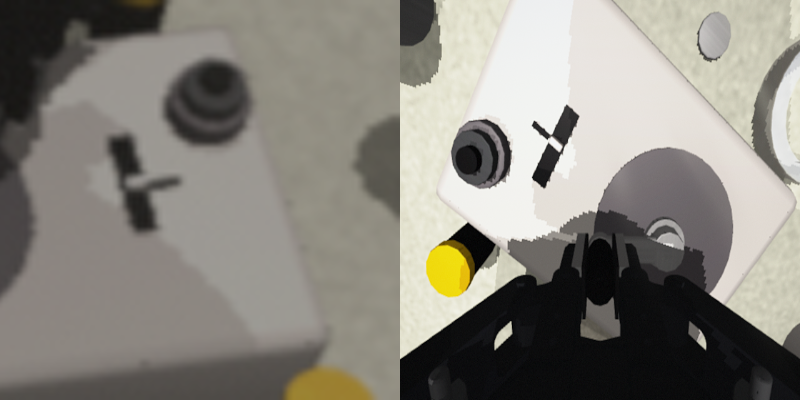

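Pointer (553,143 in the right half) is practically at the tick (540,130). A bit more, then a static check.

Call:
drive_tool(plan=[{"xyz": [7.7, 0.6, 0], "twist": [0, 0.018, 0]}, {"xyz": [7.6, 1.4, 0], "twist": [0, 0, 0]}, {"xyz": [7.3, 2.6, 0], "twist": [0, 0, 0]}])

```text
time: 11.28
position: [0.564, 0.1442, 0.0733]
eef_rot: [-0.001, 0.992, 0.123, -0.004]
contact_force: [-13.8, 7.2, 13.4]
gripper_width: 0.015
```

```bash
python3 n.py 0.155 8 .5585 .0998
```

```text
t 11.2833 ang 1.447 r 0.0447 z 0.0733 F [-13.8   7.2  13.4] M [ 1.24  2.12 -0.  ] w 0.015014072512544278
Ftan (resist<0) -14.6 Frad 5.5
tilt fix [-0.002  0.009  0.   ]
[[7.1, 3.1], [6.4, 4.4], [5.7, 5.4], [4.8, 6.2], [3.8, 6.8], [2.7, 7.3], [1.5, 7.7], [0.3, 7.8]]
```

Call:
drive_tool(plan=[{"xyz": [0, 0, 0], "twist": [0, 0, 0]}, {"xyz": [0, 0, 0], "twist": [0, 0, 0]}, {"xyz": [0, 0, 0], "twist": [0, 0, 0]}])

```text
time: 11.53
position: [0.5638, 0.1443, 0.0735]
eef_rot: [-0.001, 0.992, 0.123, -0.005]
contact_force: [0.4, 0.1, -1.2]
gripper_width: 0.0149
```

```bash
python3 n.py 0.155 8 .5585 .0998; python3 - <<'E'
from h import *
p=optics.capture("wrist"); cv2.imwrite("pics/e0.png",p["pixels"][:,:,::-1])
cv2.imwrite("pics/e.png",cv2.resize(p["pixels"][80:220,120:320,::-1],(800,560),interpolation=cv2.INTER_CUBIC))
E
```

```text
t 11.5333 ang 1.451 r 0.0448 z 0.0735 F [ 0.4  0.1 -1.2] M [-0.07 -0.28  0.03] w 0.014862831410912767
Ftan (resist<0) 0.4 Frad 0.2
tilt fix [-0.003  0.009  0.001]
[[7.1, 3.1], [6.4, 4.4], [5.7, 5.3], [4.8, 6.2], [3.8, 6.8], [2.7, 7.3], [1.5, 7.7], [0.3, 7.8]]
```

View pics/e.png

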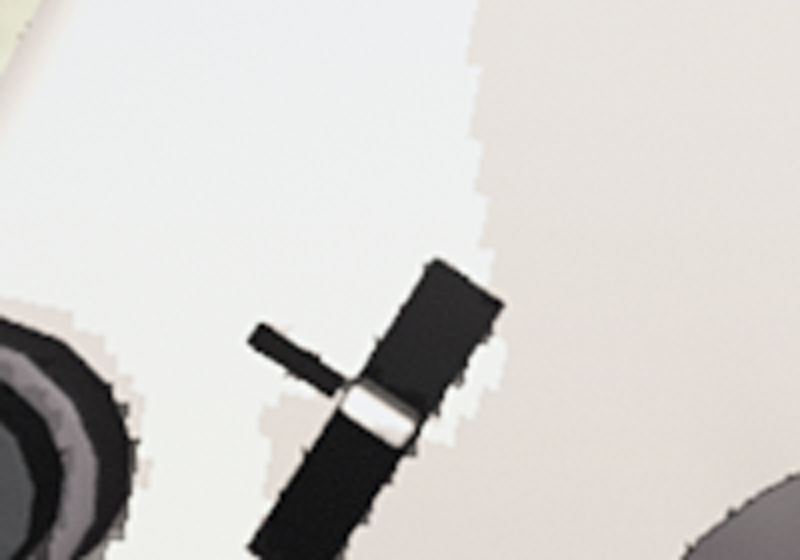

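Pointer (378,415) is level with the tick line (≈378,411): right at the release. Continue turning until the drag is gone.

Call:
drive_tool(plan=[{"xyz": [7.1, 2.9, 0], "twist": [0, 0.009, 0]}, {"xyz": [6.5, 4.2, 0], "twist": [0, 0, 0]}, {"xyz": [5.8, 5.2, 0], "twist": [0, 0, 0]}, {"xyz": [4.9, 6.1, 0], "twist": [0, 0, 0]}])

```text
time: 11.92
position: [0.5901, 0.1318, 0.0734]
eef_rot: [-0.001, 0.992, 0.124, -0.002]
contact_force: [-5.9, -5.4, 5.2]
gripper_width: 0.0151
```

```bash
python3 n.py 0.155 8 .5585 .0998
```

```text
t 11.9167 ang 0.792 r 0.045 z 0.0734 F [-5.9 -5.4  5.2] M [-0.92  1.1  -0.  ] w 0.015074108768881203
Ftan (resist<0) -0.4 Frad -8.0
tilt fix [-0.003  0.003  0.002]
[[3.5, 6.9], [2.4, 7.4], [1.2, 7.7], [0.0, 7.8], [-1.2, 7.7], [-2.4, 7.4], [-3.5, 7.0], [-4.5, 6.4]]
```

Tangential drag fell from 14 to 0.4 N. Confirm with a few more rows.

Call:
drive_tool(plan=[{"xyz": [3.4, 6.4, 0], "twist": [0, 0, 0]}, {"xyz": [2.3, 7.0, 0], "twist": [0, 0, 0]}, {"xyz": [1.0, 7.3, 0], "twist": [0, 0, 0]}, {"xyz": [-0.4, 7.3, 0], "twist": [0, 0, 0]}])

```text
time: 12.25
position: [0.6033, 0.1034, 0.0733]
eef_rot: [-0.001, 0.992, 0.124, -0.004]
contact_force: [-8.5, -0.6, 8.5]
gripper_width: 0.0154
```

```bash
python3 n.py 0.155 8 .5585 .0998
```

```text
t 12.25 ang 0.081 r 0.045 z 0.0733 F [-8.5 -0.6  8.5] M [-0.07  1.34 -0.06] w 0.015386473983126318
Ftan (resist<0) -0.1 Frad -8.5
tilt fix [-0.003  0.007  0.002]
[[-1.8, 7.6], [-3.0, 7.2], [-4.1, 6.6], [-5.1, 5.9], [-5.9, 5.1], [-6.6, 4.1], [-7.2, 3.0], [-7.6, 1.9]]
```

Call:
drive_tool(plan=[{"xyz": [0, 0, 0], "twist": [0, 0, 0]}, {"xyz": [0, 0, 0], "twist": [0, 0, 0]}, {"xyz": [0, 0, 0], "twist": [0, 0, 0]}])

```text
time: 12.5
position: [0.6034, 0.1005, 0.0734]
eef_rot: [-0.001, 0.992, 0.123, -0.005]
contact_force: [-5.3, 0.1, 5.6]
gripper_width: 0.0149
```

Call:
drive_tool(plan=[{"xyz": [0, 0, 0], "twist": [0, 0, 0]}, {"xyz": [0, 0, 0], "twist": [0, 0, 0]}, {"xyz": [0, 0, 0], "twist": [0, 0, 0]}, {"xyz": [0, 0, 0], "twist": [0, 0, 0]}], jaw=45)

```text
time: 12.83
position: [0.6054, 0.0994, 0.0733]
eef_rot: [-0.001, 0.992, 0.123, -0.004]
contact_force: [0.7, 0.3, -0.5]
gripper_width: 0.0449
```

Call:
drive_tool(plan=[{"xyz": [0, 0, -10], "twist": [0, 0, 0]}, {"xyz": [0, 0, -20], "twist": [0, 0, 0]}, {"xyz": [0, 0, -25], "twist": [0, 0, 0]}, {"xyz": [0, 0, -25], "twist": [0, 0, 0]}, {"xyz": [0, 0, -25], "twist": [0, 0, 0]}, {"xyz": [0, 0, -20], "twist": [0, 0, 0]}, {"xyz": [0, 0, 0], "twist": [0, 0, 0]}, {"xyz": [0, 0, 0], "twist": [0, 0, 0]}])

```text
time: 13.5
position: [0.6067, 0.0996, 0.2079]
eef_rot: [-0.001, 0.992, 0.123, -0.003]
contact_force: [-0.6, 0.6, -0.7]
gripper_width: 0.0445
```

```bash
python3 - <<'E'
from h import *
p=optics.capture("wrist");s=optics.capture("scene")
print([np.round(d["centre"],3) for q in("knob_top","mill") for d in optics.spot_point(s,q)[:1]])
cv2.imwrite("pics/f.png",cv2.resize(np.hstack([s["pixels"],p["pixels"]])[:,:,::-1],(800,300)))
E
```

```text
[array([0.603, 0.099, 0.108]), array([ 0.634,  0.326, -0.001])]
```

View pics/f.png

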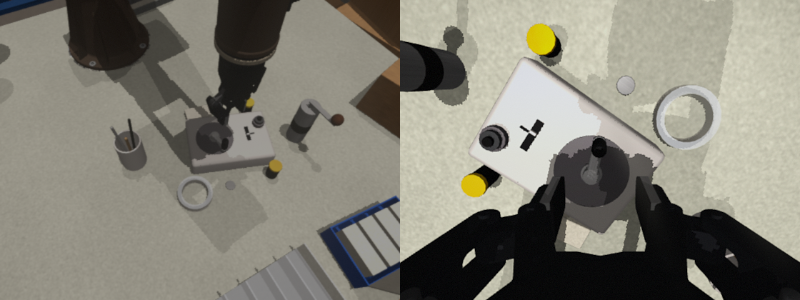

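Crank knob (right half, 600,147) is free of the gripper, the pointer stands at the tick, and the mill (305,120 left) is still standing.

```bash
python3 -c "
from station import ticket; print(ticket.finish_job())"
```

```text
the job is handed in; nothing more can be done
None
```

The film is rewound: I turned the crank clockwise about 11 rad (1.8 turns) until the drag vanished, let go, and lifted the gripper clear. I then handed the job in at about 13.6 s.

- **Drag drop:** the resistance along the circle fell from about 14 N to 0.4 N, then read 0.1 N over a further 0.7 rad. I stopped there, at most about 1.4 rad past the release, well within one turn.
- **Last look:** the pointer stands at the black tick. The mill is upright and where it was, to within 2 mm. The gripper is open, about 0.13 m above the crank, and reads no contact force.
- **Disagreement:** my angle estimate from the first images put the release at about 17.1 to 17.8 rad, not the stated 16.1. I went by the measured force and the pointer.
- **Regrip:** my first grip on the knob was too high, so I opened and took it again lower before turning.

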